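# Lock the short mask stand's post with its flat to the setscrew

### The arm

A 7-joint arm with a two-finger parallel gripper is mounted at the origin on the work surface. World frame = base frame: x ahead of the robot, y to its left, z up, the work surface at z = 0. Lengths are in m, angles in rad, forces in N, time in s.
With the tool pointing down it reaches from about 0.4 to 0.85 m from the base axis. Payload 4.5 kg.
Tool frame: the origin (TCP) lies on the centre line of the jaws, within the pads' length; the fingertips stand 14 mm ahead of it and the grasp point (between the pads) lies 5 mm behind it; z points along the fingers, y is the line along which they close (so a half turn about z gives the same grasp; the last joint's range is limited). The gripper opens to 85 mm and grips with 20 to 120 N. Pads are 22 mm wide; open, the fingers measure 114 mm over their backs; the gripper's body (76 mm by 85 mm) begins 54 mm behind the grasp point. The pads swing forward as they close: fully open they stand 13 mm farther back than shut.
Start: joints at [1.311, 0.689, -0.195, 1.565, 0.157, 0.902, -0.215], TCP at [0.181, -0.598, 0.245] pointing down, gripper open.
Joint ranges: [-3.01, 3.01], [-0.46, 2.08], [-1.47, 1.51], [0.13, 2.56], [-1, 4.14], [0.04, 2.09], [-2.66, 2.66]. Speed limits (rad/s): [2.57, 2.57, 3.14, 3.14, 3.14, 3.14, 3.14].

### API

Orientations are given as a unit quaternion [x, y, z, w].
In Python, from plant import env, viewer gives the robot as it stands. The module is installed in compiled form; this text tells all that it offers.
- The arm moves only by the shell command python3 -m creep 'ROWS' [OPENING] [FORCE]. ROWS is text: rows parted by semicolons, each of 4 numbers parted by spaces: the shift along the tool's x, y, z in cm, then the turn about the tool's z in rad. In form: tx ty tz roll; .... A call has 1 to 8 rows; each row is the pose to reach, as a shift and turn from the pose commanded when the call began, along the tool's axes at that moment; what a row does not reach only later rows make up. A row lasts 1/8 s, in which the tool goes at most 62.5 mm and 10.7 degrees, less where a joint would pass 70% of its speed; a pose out of reach is approached as far as the arm can. A call with a gripper value outside its range is refused whole. OPENING is the closure, from -1 (fully open) to 1 (shut), set as the call begins (- or left out, the last holds). The fingers move at their own pace and stop on an object; FORCE is the grip in N (left out, the last holds). Time passes only in rows, so rows that repeat a pose let the fingers close. It gives the time, the measured TCP pose, the force, the opening and the grip force at its end, in the units of the state.
- env.read_state(): the state, without advancing time (a new reading comes with each control period).
- viewer.grab_frame(name): name is "scene" or "top" or "wrist"; returns a dict with "img" (420x560x3 uint8, blue, green, red), "camera_matrix" (3x3 intrinsics, pixels), "R" (3x3) and "t" (3): a world point X has camera coordinates R X + t. Camera axes: x right, y down, z forward; pixel columns grow to the right and rows downward; lengths in m; the calibration is good to about 2 mm. The wrist camera is an equidistant fisheye: a pixel r from the principal point sees the ray r / f radians off the axis. A picture is of the moment at which its call begins. There is no depth.
- env.sign_off(): hands the job in; it is judged then, once.
Trained networks look in a picture, given as the dict that the camera call returned (one of the last four; its "shot" number tells which), for a name from the list of things; names that differ only in an ending like _2 or _b are one class to them, and where a whole thing is asked for, a point or a joint stands for the part that bears it (a point fixed in the world has none). Each returns a list of dicts, best first, with "confidence" (0 to 1); they miss things now and then, are a little off and sometimes report something else, mostly with a low value. They report only what shows in the picture. A call takes as long as a camera call. They do not tell look-alikes from the thing itself.
- viewer.look_for(picture, query): "centre" ([x, y, z] in m, in world coordinates, good to about 4 mm: the middle of the surface that is visible of it).
The state is a dict: "time_s": time; "q": joint angles; "qd": joint speeds; "effort": joint torques, N m; "tool_pos": TCP position; "orientation": TCP orientation; "wrist_force": force on the tool from outside, world axes, zero at the start; "wrist_torque": the same for the moment, N m; "grip_width": opening from 0.0 (shut) to 1.0 (fully open); "grasp_force": force on a finger pad.
Only numpy, scipy, OpenCV 4.12 (cv2) and the standard library are available. Lean on these libraries where they do the work, as an engineer would, in place of code of your own. Each camera call takes 0.05 s, during which the arm holds its last target. There are 200 camera calls.

### The job

On the short mask-painting stand, turn the post by the bar on top until its milled flat and chin peg face the setscrew boss, then tighten the setscrew by pushing the hex key already seated in it down until it stops. Do not tighten before the flat faces the screw, and leave the tall stand's post and key as they are.

Things in the scene. Friction and masses are not known exactly. Their poses are not given: they have to be found in the camera images.
- short_base: Fixed short stand: grey disc 160 mm wide, 15 mm high, with a 64 mm wide aluminium hub up to z = 95 mm. Origin: on the post's axis at table level. On its -x side a square 26 mm boss reaches 46 mm from the axis and holds the level setscrew, 70 mm above the table. The tall stand is alike, but its bar is 80 mm higher.
- short_post (a joint): Angle (rad) of the short stand's upright 32 mm steel post. 0: its flat squarely faces the setscrew. Positive is clockwise seen from above, so at +1 it must be turned 1 rad counter-clockwise. Starts at 0.6 to 1.2; range -0.5 to 1.6; stays where it is left (friction about 0.08 N m).
- short_bar (a point): Centre of the grip bar on top of the short post, on its axis, 162 mm above the table. Bar: 60 mm long (its y), 14 mm thick (its x), from 140 to 185 mm above the table. -x is the way the flat faces; the flat lies 10 mm from the axis. A 12 mm round chin peg, 118 mm above the table, sticks out of the flat to 53 mm from the axis.
- short_key (a joint): Turn (rad) of the hex key in the short stand's setscrew, growing as it tightens (clockwise for one facing the screw). 0: long arm 45 degrees above level, to the right of one facing the screw; 1.0: at its stop, 12 degrees below level. Starts at 0 to 0.15; stays where it is left; 3 to 4 N down on the arm's end moves it.
- short_key_end (a point): Point on the centre line of the short stand's hex key's long arm (8 mm steel bar), 15 mm from its free end, 115 mm from the setscrew's axis. The arm swings in an upright plane 64 mm from the post's axis. x is level, along the setscrew's axis, towards the post. The arm points along (0, -0.707, 0.707) of the point's own axes.
- tall_peg (a point): Tip of the chin peg on the tall stand's post (bar top 265 mm above the table), a bystander; 53 mm from its axis.
- tall_key_end (a point): Point on the long arm of the hex key in the tall stand's setscrew, 15 mm from its free end; a bystander.
Things that resemble listed ones, but are neither listed nor needed, are in the scene too. What is shaped like the short_base but pink, red or yellow is not meant.

How it is judged:
On the way, in this order (a step that is already met when the one before it is completed fails the run):
1. the short post's flat faces the setscrew within about 11 degrees (value of joint short_post between -0.2 and 0.2 rad), for 0.2 s.
2. the short stand's hex key is pushed down to its stop, the flat still facing the screw (all of step 1 and value of joint short_key above 0.85 rad), for 0.2 s.
At the end, for the whole second after the job is handed in: The short post's flat faces the setscrew within 0.2 rad (about 11 degrees), its hex key is turned to at least 0.85 rad of the 1.0 rad to the stop, and the tall stand's post and key are as they were found (all of step 2); the robot touches nothing.
It fails at once if the short stand's key is turned well beyond its start (past 0.4 rad) while the flat is more than 0.3 rad from the screw (value of joint short_key above 0.4 rad and (value of joint short_post above 0.3 rad or value of joint short_post below -0.3 rad)).
It fails at once if the tall stand's post is turned (peg tip moved more than 12 mm) (distance of tall_peg from where it was at the start of the episode above 0.012 m).
It fails at once if the tall stand's key is turned (its end moved more than 20 mm) (distance of tall_key_end from where it was at the start of the episode above 0.02 m).
It also fails if it takes over 48 s, if anything falls off the work surface, if the arm or the gripper's body presses on something with over 40 N, if the wrist force passes 120 N, or if a joint passes its speed limit or range.

## Working session

There is one attempt and no reset: what is moved stays moved. The work goes in short steps, Python scripts to look and compute and a shell command to move; the robot and the scene stay as the last step left them, time stands still between calls to the robot, and variables do not carry over. Pictures are saved under pics/ and viewed, at most 10 in all, crops included, and the job is handed in when it is done.

```bash
mkdir -p pics
cat > h.py <<'E'
from plant import env, viewer
import numpy as np, cv2
from scipy.spatial.transform import Rotation as Ro
def proj(f,X):
    c=f["R"]@np.array(X)+f["t"]; p=f["camera_matrix"]@c; return p[:2]/p[2]
def plane(f,uv,z):
    d=f["R"].T@np.linalg.solve(f["camera_matrix"],[uv[0],uv[1],1.]); o=-f["R"].T@f["t"]
    return o+d*(z-o[2])/d[2]
E
python3 - <<'E'
from h import *
s=env.read_state(); print(s["time_s"],s["tool_pos"],s["orientation"],s["grip_width"])
np.set_printoptions(precision=3,suppress=True)
print(Ro.from_quat(s["orientation"]).as_matrix())
for n in ("scene","top"):
    f=viewer.grab_frame(n); cv2.imwrite(f"pics/{n}0.png",f["img"])
    for q in ("short_base","short_post","short_bar","short_key","short_key_end","tall_peg","tall_key_end"):
        for r in viewer.look_for(f,q)[:4]: print(n,q,np.round(r["centre"],3),round(r["confidence"],2),proj(f,r["centre"]).round())
E
```

```text
0.0 [ 0.18075379 -0.5976388   0.24447387] [ 9.89225871e-01  1.46394384e-01 -2.03228142e-04 -9.05030477e-04] 0.998495946464625
[[ 0.957  0.29  -0.001]
 [ 0.29  -0.957  0.002]
 [-0.    -0.002 -1.   ]]
scene short_base [ 0.364 -0.226  0.028] 0.95 [312. 171.]
scene short_base [0.419 0.034 0.027] 0.91 [372. 242.]
scene short_base [ 0.828 -0.172  0.035] 0.77 [141. 268.]
scene short_base [ 0.6   -0.185  0.018] 0.72 [241. 221.]
scene short_post [0.418 0.028 0.153] 0.6 [380. 192.]
scene short_post [ 0.592 -0.195  0.147] 0.56 [237. 170.]
scene short_post [ 0.824 -0.175  0.134] 0.56 [129. 228.]
scene short_bar [ 0.592 -0.191  0.152] 0.91 [237. 169.]
scene short_bar [0.415 0.03  0.158] 0.91 [382. 190.]
scene short_bar [ 0.822 -0.169  0.144] 0.85 [130. 226.]
scene short_key [ 0.754 -0.221  0.119] 0.85 [158. 205.]
scene short_key [ 0.53  -0.25   0.109] 0.48 [249. 162.]
scene short_key [ 0.285 -0.27   0.117] 0.45 [327. 123.]
scene short_key_end [ 0.287 -0.274  0.12 ] 0.65 [326. 121.]
scene short_key_end [ 0.758 -0.221  0.113] 0.63 [157. 208.]
scene short_key_end [ 0.367 -0.071  0.144] 0.53 [361. 16
[... 612 characters left out ...]
bar [ 0.585 -0.197  0.166] 0.81 [357. 215.]
top short_bar [ 0.35  -0.233  0.179] 0.79 [378. 328.]
top short_bar [0.401 0.012 0.178] 0.67 [256. 300.]
top short_key [ 0.283 -0.271  0.121] 0.75 [392. 362.]
top short_key [ 0.356 -0.043  0.121] 0.72 [283. 324.]
top short_key [ 0.53  -0.254  0.111] 0.71 [379. 245.]
top short_key [ 0.757 -0.229  0.117] 0.69 [366. 148.]
top short_key_end [ 0.282 -0.271  0.12 ] 0.77 [392. 362.]
top short_key_end [ 0.357 -0.041  0.12 ] 0.77 [282. 323.]
top short_key_end [ 0.756 -0.227  0.113] 0.67 [365. 149.]
top short_key_end [ 0.534 -0.258  0.115] 0.66 [381. 243.]
top tall_peg [0.597 0.207 0.219] 0.72 [163. 200.]
top tall_key_end [0.533 0.178 0.109] 0.75 [186. 240.]
```

View pics/scene0.png

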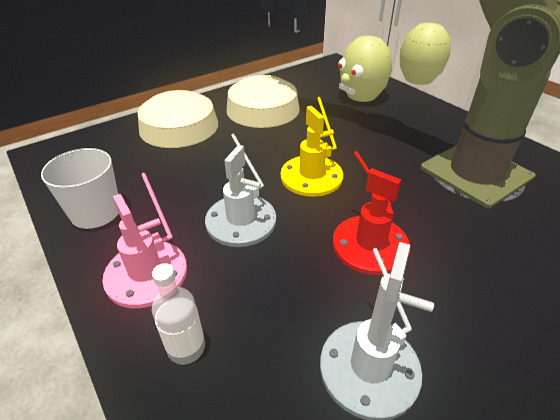

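View pics/top0.png

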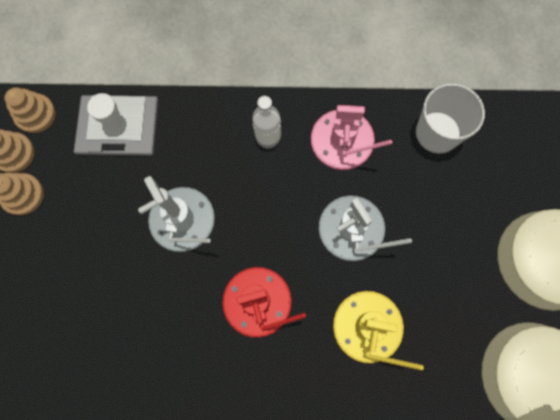

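The scene view shows four look-alike stands. The grey short one is at about (240,200) in scene and (352,228) in top. The grey tall one is at (375,350) in scene and (181,219) in top, and yellow, red and pink decoys stand around them. In top, the short stand's key arm runs right to (410,240) and its bar is at (361,212).

Run:
```python
import cv2,numpy as np
a=cv2.imread("pics/top0.png")[185:275,315:415]; b=cv2.imread("pics/scene0.png")[125:250,195:285]
o=np.zeros((600,800,3),np.uint8)
A=cv2.resize(a,None,fx=4,fy=4,interpolation=cv2.INTER_CUBIC); B=cv2.resize(b,None,fx=4,fy=4,interpolation=cv2.INTER_CUBIC)
o[:360,:400]=A; o[:500,420:780]=B
cv2.imwrite("pics/c1.png",o)
```

```text
(no output)
```

View pics/c1.png

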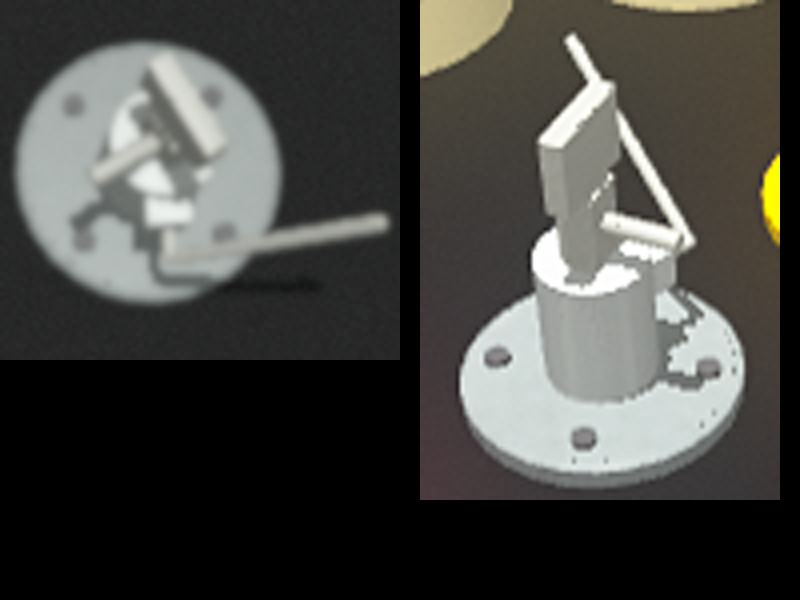

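The crop shows the top-view disc centred at (149,172), the key's tip at (388,222) and elbow at (168,256), the peg tip at (99,172), and the bar's top ends at (165,62) and (214,148). In the scene half, the key's tip is at (571,38), its elbow at (688,243) and the bar's top edge from (550,142) to (606,88).

```bash
cat > fit.py <<'E'
from h import *
from scipy.optimize import least_squares
T=lambda u,v:np.array([315+u/4,185+v/4]); S=lambda u,v:np.array([195+(u-420)/4,125+v/4])
def model(p):
    x,y,yaw,a,k=p; R=Ro.from_euler('z',yaw).as_matrix(); P=R@Ro.from_euler('z',-a).as_matrix(); o=np.array([x,y,0])
    e=np.pi/4-k; key=lambda r:o+R@np.array([-.064,-r*np.cos(e),.07+r*np.sin(e)])
    bp=lambda *v:o+P@np.array(v)
    return dict(c=o+[0,0,.015],elb=key(0),tip=key(.129),peg=bp(-.053,0,.118),b1=bp(0,.029,.185),b2=bp(0,-.029,.185),end=key(.115),mid=key(.1))
if __name__=="__main__":
    np.set_printoptions(precision=3,suppress=True)
    ft,fs=viewer.grab_frame("top"),viewer.grab_frame("scene")
    obs=[(ft,'c',T(149,172)),(ft,'elb',T(168,256)),(ft,'tip',T(388,222)),(ft,'peg',T(99,172)),(ft,'b1',T(165,62)),(ft,'b2',T(214,148)),
     (fs,'elb',S(688,243)),(fs,'tip',S(571,38)),(fs,'b1',S(606,88)),(fs,'b2',S(550,142)),(fs,'c',S(602,380))]
    best=None
    for sw in (0,1):
        o2=[(f,({'b1':'b2','b2':'b1'}.get(n,n) if sw and f is fs else n),uv) for f,n,uv in obs]
        r=least_squares(lambda p:np.concatenate([proj(f,model(p)[n])-uv for f,n,uv in o2]),[.58,-.197,0,.9,.07],loss='soft_l1')
        print(sw,r.cost,r.x); print(r.fun.reshape(-1,2).round(1).tolist())
        if best is None or r.cost<best.cost: best=r
    print({n:v for n,v in model(best.x).items()})
E
python3 fit.py
```

```text
0 64.31899313498687 [ 0.589 -0.206  0.068  1.058  0.121]
[[-0.1, -0.7], [0.5, 0.6], [-2.2, 0.8], [-1.5, 2.3], [-1.7, -1.0], [1.6, 0.1], [-0.6, -1.4], [-0.4, 0.7], [-14.8, 12.3], [12.1, -16.7], [-0.7, -5.0]]
1 14.89673637269393 [ 0.589 -0.205  0.076  1.143  0.118]
[[-0.5, -0.6], [0.2, 0.7], [-2.6, 0.5], [-3.0, 0.9], [-1.4, -1.4], [0.2, 0.8], [-0.4, -1.3], [-0.4, 0.8], [-0.4, -2.7], [-1.4, -1.3], [-0.4, -4.7]]
{'c': array([ 0.589, -0.205,  0.015]), 'elb': array([ 0.525, -0.21 ,  0.07 ]), 'tip': array([ 0.533, -0.311,  0.15 ]), 'peg': array([ 0.563, -0.159,  0.118]), 'b1': array([ 0.614, -0.191,  0.185]), 'b2': array([ 0.564, -0.219,  0.185]), 'end': array([ 0.532, -0.3  ,  0.141]), 'mid': array([ 0.531, -0.288,  0.132])}
```

```bash
python3 -m creep '0 0 -5 0; 5 -2.5 -5 0; 11 -5.5 -5 -0.05; 16 -8 -5 -0.1; 21 -11 -5 -0.15; 26 -13.5 -5 -0.21; 31 -16 -5 -0.21; 36 -18.5 -5 -0.21'; python3 -c "
from h import *
s=env.read_state();R=Ro.from_quat(s['orientation']).as_matrix();print(R.round(3),s['q'])
print(R.T@(np.array([.588,-.205,.295])-s['tool_pos']))"
```

```text
time_s: 1.9
tool_pos: [0.4732, -0.3157, 0.2955]
orientation: [0.968, 0.249, 0.0, 0.0]
wrist_force: [0.1, -0.6, 0.2]
grip_width: 1.0
grasp_force: 0.0
[[ 0.876  0.483  0.   ]
 [ 0.483 -0.876 -0.   ]
 [ 0.     0.001 -1.   ]] [ 0.66202107  0.55889433 -0.25674969  1.67379976  0.16909762  0.93009166
 -0.72576213]
[ 0.15394837 -0.04153562  0.00050324]
```

```bash
python3 -m creep '5 -1.5 0 0; 10 -3 0 0; 15.4 -4.1 0 0; 15.4 -4.1 0 0; 15.4 -4.1 0 0'
python3 - <<'E'
from h import *
np.set_printoptions(precision=3,suppress=True)
f=viewer.grab_frame("wrist"); cv2.imwrite("pics/w1.png",f["img"])
print(env.read_state()["tool_pos"],f["camera_matrix"],f["R"],-f["R"].T@f["t"])
for n in ("wrist","scene","top"):
    g=viewer.grab_frame(n)
    for q in ("short_bar","short_key_end"):
        for r in viewer.look_for(g,q)[:2]: print(n,q,np.round(r["centre"],3),round(r["confidence"],2))
E
```

```text
time_s: 2.52
tool_pos: [0.5866, -0.2072, 0.295]
orientation: [0.968, 0.249, -0.001, 0.0]
wrist_force: [-0.3, -0.3, -0.8]
grip_width: 0.998
grasp_force: 0.0
[ 0.586 -0.208  0.295] [[325.192   0.    280.359]
 [  0.    325.192 213.011]
 [  0.      0.      1.   ]] [[ 0.482 -0.876 -0.   ]
 [-0.831 -0.457  0.317]
 [-0.278 -0.153 -0.949]] [ 0.658 -0.168  0.424]
wrist short_bar [ 0.365 -0.236  0.135] 0.92
wrist short_bar [0.417 0.014 0.155] 0.78
wrist short_key_end [ 0.532 -0.267  0.115] 0.93
wrist short_key_end [ 0.365 -0.046  0.123] 0.76
scene short_bar [ 0.592 -0.19   0.15 ] 0.81
scene short_bar [ 0.824 -0.171  0.14 ] 0.77
scene short_key_end [ 0.757 -0.22   0.113] 0.78
scene short_key_end [ 0.286 -0.274  0.12 ] 0.73
top short_bar [ 0.577 -0.198  0.151] 0.91
top short_bar [ 0.817 -0.186  0.162] 0.77
top short_key_end [ 0.356 -0.045  0.119] 0.6
top short_key_end [ 0.531 -0.227  0.087] 0.51
```

View pics/w1.png

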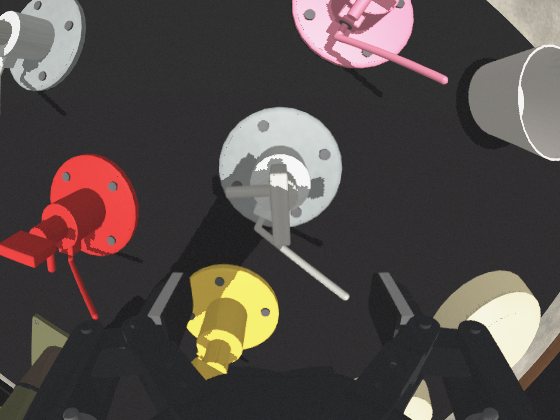

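The wrist view shows the short stand between the fingers. Its bar runs vertically from about (278,166) to (282,245), the peg tip is at (228,191), the key elbow at (259,228) and the key tip at (346,296). I'll refit the model with a zoom of this picture.

Run:
```python
import cv2
a=cv2.imread("pics/w1.png")[100:250,210:360]
cv2.imwrite("pics/c2.png",cv2.resize(a,None,fx=4,fy=4,interpolation=cv2.INTER_CUBIC))
```

```text
(no output)
```

View pics/c2.png

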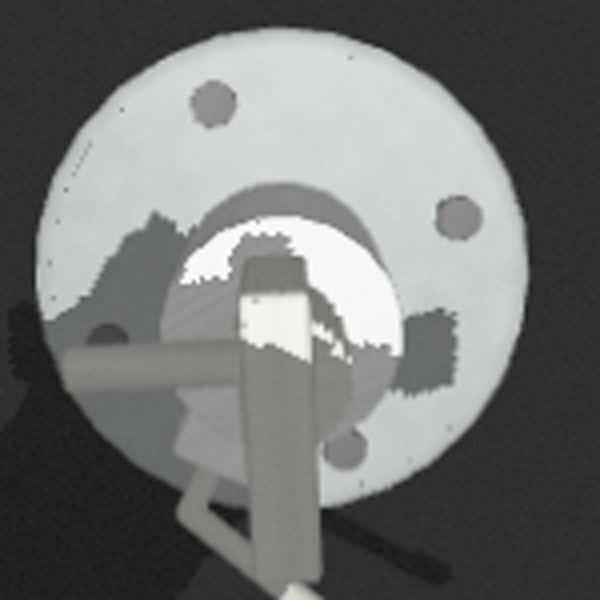

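The zoom shows the bar's top face from (276,292) to (287,580), the peg tip at (67,369), the hub top centre near (282,336), the disc centre near (282,268) and the key elbow at (187,513).

```bash
cat > fit2.py <<'E'
from fit import *
np.set_printoptions(precision=3,suppress=True)
def fish(f,X):
    c=f["R"]@np.array(X)+f["t"]; x,y,z=c; r=np.hypot(x,y); th=np.arctan2(r,z); K=f["camera_matrix"]
    return np.array([K[0,2]+K[0,0]*th*x/r,K[1,2]+K[1,1]*th*y/r])
W=lambda u,v:np.array([210+u/4,100+v/4])
def m2(p):
    d=model(p); o=np.array([p[0],p[1],0]); P=Ro.from_euler('z',p[2]-p[3]).as_matrix()
    d.update(hub=o+[0,0,.095],B1=o+P@[0,.03,.185],B2=o+P@[0,-.03,.185]); return d
f=viewer.grab_frame("wrist"); ft=viewer.grab_frame("top")
obs=[(f,'c',W(282,268)),(f,'hub',W(282,336)),(f,'B1',W(276,292)),(f,'B2',W(287,580)),(f,'peg',W(67,369)),(f,'elb',W(187,513)),(f,'tip',np.array([346,296.]))]
topo=[(ft,'c',T(149,172)),(ft,'elb',T(168,256)),(ft,'tip',T(388,222))]
for ob in (obs,obs+topo):
    r=least_squares(lambda p:np.concatenate([(proj if F is ft else fish)(F,m2(p)[n])-uv for F,n,uv in ob]),[.588,-.205,.07,1.1,.12],loss='soft_l1')
    print(r.cost,r.x); print(r.fun.reshape(-1,2).round(1).tolist())
    d=m2(r.x); print(d['end'],d['tip'])
s=env.read_state();R=Ro.from_quat(s['orientation']).as_matrix();print(R,s['tool_pos'],R.T@([r.x[0],r.x[1],.168]-s['tool_pos']))
E
python3 fit2.py
```

```text
3.686987853495035 [ 0.591 -0.205  0.062  1.088  0.141]
[[0.0, 2.7], [0.0, 0.1], [-0.1, -0.2], [0.4, 1.2], [-0.2, -0.3], [0.4, -0.7], [-0.6, -1.2]]
[ 0.532 -0.301  0.139] [ 0.533 -0.312  0.147]
5.966470175012544 [ 0.591 -0.205  0.064  1.091  0.147]
[[0.0, 2.8], [0.0, 0.2], [-0.1, -0.1], [0.3, 1.4], [-0.2, -0.3], [0.5, -0.6], [-0.1, -1.4], [-0.4, -1.2], [-0.0, 0.0], [-2.1, 0.5]]
[ 0.533 -0.302  0.139] [ 0.533 -0.313  0.147]
[[ 0.876  0.483  0.   ]
 [ 0.483 -0.876 -0.   ]
 [ 0.     0.    -1.   ]] [ 0.587 -0.207  0.295] [0.004 0.    0.127]
```

```bash
python3 -m creep '0.4 0 4 -0.04; 0.4 0 9 -0.04; 0.4 0 12 -0.04; 0.4 0 13 -0.04; 0.4 0 13 -0.04'; python3 -m creep '0 0 0 0; 0 0 0 0; 0 0 0 0; 0 0 0 0; 0 0 0 0; 0 0 0 0' 1 50
```

```text
time_s: 3.75
tool_pos: [0.5909, -0.2047, 0.1655]
orientation: [0.963, 0.269, 0.0, 0.0]
wrist_force: [-0.5, 0.6, 0.9]
grip_width: 0.998
grasp_force: 0.0
time_s: 4.5
tool_pos: [0.5906, -0.2045, 0.1658]
orientation: [0.963, 0.269, 0.0, -0.0]
wrist_force: [-2.9, 1.1, 5.1]
grip_width: 0.158
grasp_force: 50.8
```

```bash
python3 -m creep '0 0 0 -0.15; 0 0 0 -0.3; 0 0 0 -0.45; 0 0 0 -0.6; 0 0 0 -0.75; 0 0 0 -0.9; 0 0 0 -1.0; 0 0 0 -1.09'; python3 -m creep '0 0 0 0; 0 0 0 0'
python3 - <<'E'
from h import *
s=env.read_state();R=Ro.from_quat(s['orientation']).as_matrix();print(R.round(3),np.arctan2(R[1,0],R[0,0]),s['wrist_force'],s['wrist_torque'],s['q'])
E
```

```text
time_s: 5.5
tool_pos: [0.5892, -0.2038, 0.1658]
orientation: [0.683, 0.73, -0.001, -0.001]
wrist_force: [-6.1, 2.3, 7.8]
grip_width: 0.157
grasp_force: 51.3
time_s: 5.75
tool_pos: [0.5892, -0.2037, 0.1658]
orientation: [0.684, 0.729, -0.001, -0.001]
wrist_force: [-6.4, 2.1, 8.5]
grip_width: 0.152
grasp_force: 51.4
[[-0.064  0.998 -0.003]
 [ 0.998  0.064  0.001]
 [ 0.001 -0.003 -1.   ]] 1.6346624063771251 [-6.38171479  2.07765277  8.49048667] [0.43953548 0.96853672 0.04785925] [ 0.54367246  0.82749704 -0.52657229  1.63018339  0.52385884  0.83168568
 -0.13954168]
```

```bash
python3 -m creep '0 0 0 0; 0 0 0 0; 0 0 0 0; 0 0 0 0; 0 0 -4 0; 0 0 -9 0; 0 0 -13 0; 0 0 -13 0' -1
python3 - <<'E'
from h import *
f=viewer.grab_frame("wrist"); cv2.imwrite("pics/w2.png",f["img"])
np.savez("w2.npz",**{k:f[k] for k in("camera_matrix","R","t")})
E
```

```text
time_s: 6.75
tool_pos: [0.5928, -0.2046, 0.299]
orientation: [0.685, 0.729, 0.002, 0.003]
wrist_force: [0.4, -0.7, -0.3]
grip_width: 1.002
grasp_force: 0.0
```

View pics/w2.png

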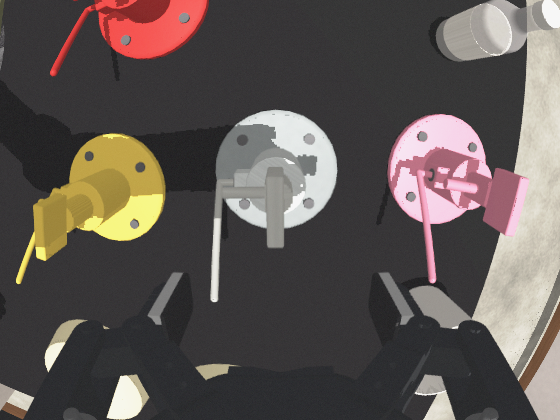

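The wrist view shows the bar upright at column 275, the peg at (219–265,190) pointing left over the boss, and the key arm running from (220,183) down to (214,298). The disc's holes form a square aligned with the tool, at (242,140), (309,139), (244,203) and (308,204), so the post faces the screw. Next I'll close the fingers and move above the key end.

```bash
python3 -m creep '-2 -2 0 -0.17; -4 -4 0 -0.34; -6 -5 0 -0.51; -8 -6 0 -0.68; -8.8 -6.6 0 -0.85; -8.8 -6.6 0 -1.02; -8.8 -6.6 0 -1.19; -8.8 -6.6 0 -1.36' 1 40; python3 -m creep '0 0 0 -0.17; 0 0 0 -0.21; 0 0 0 -0.21'
python3 - <<'E'
from h import *
s=env.read_state();R=Ro.from_quat(s['orientation']).as_matrix();print(R.round(3),s['q'].round(2) if hasattr(s['q'],'round') else s['q'],R.T@([.533,-.297,.245]-np.array(s['tool_pos'])))
E
```

```text
time_s: 7.8
tool_pos: [0.5293, -0.2967, 0.2935]
orientation: [0.071, 0.997, 0.0, -0.001]
wrist_force: [0.0, 0.1, -0.2]
grip_width: 0.001
grasp_force: 0.0
time_s: 8.18
tool_pos: [0.5299, -0.2966, 0.2944]
orientation: [-0.03, 1.0, 0.0, -0.001]
wrist_force: [0.0, -0.2, 0.1]
grip_width: 0.001
grasp_force: 0.0
[[-0.998 -0.06  -0.001]
 [-0.06   0.998  0.001]
 [ 0.001  0.001 -1.   ]] [ 0.95  0.78 -1.02  1.54  0.69  1.22  1.45] [-0.00317529 -0.0006028   0.04937747]
```

```bash
python3 -m creep '-0.3 0 5 0; -0.3 0 9 0; -0.3 0 12 0; -0.3 0 13 0; -0.3 0 14 0; -0.3 0 15 0; -0.3 0 15 0'
python3 - <<'E'
from h import *
f=viewer.grab_frame("scene"); c=proj(f,[.56,-.25,.12]).astype(int); print(c, env.read_state()['wrist_force'])
a=f["img"][max(0,c[1]-75):c[1]+75,max(0,c[0]-100):c[0]+100]; cv2.imwrite("pics/s3.png",cv2.resize(a,None,fx=4,fy=4))
E
```

```text
time_s: 9.05
tool_pos: [0.5338, -0.2964, 0.1455]
orientation: [-0.031, 1.0, 0.0, 0.001]
wrist_force: [0.2, 0.1, 1.1]
grip_width: -0.004
grasp_force: 0.2
[237 163] [ 0.58549539  0.18391599 -0.26407243]
```

View pics/s3.png

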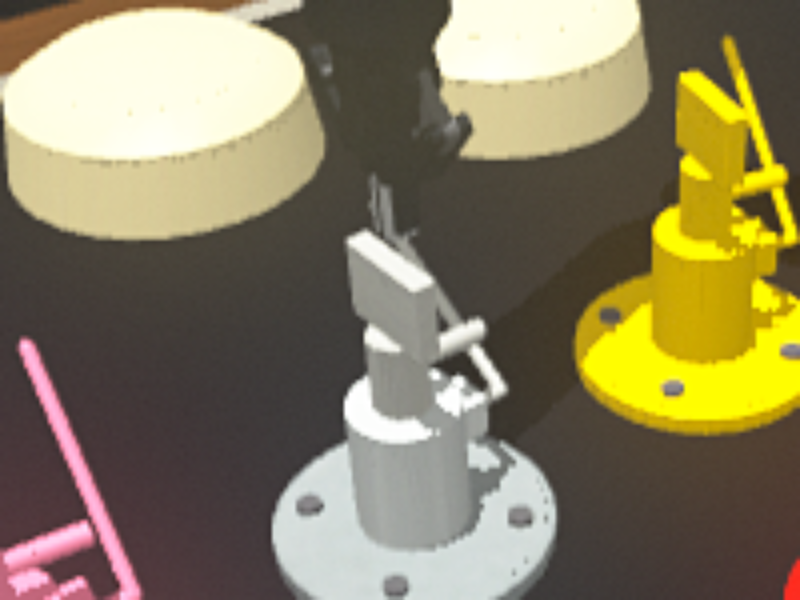

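The fingertip is at the key arm, near (395,235) in the crop, just behind the bar. I'll keep pushing and watch the force.

```bash
python3 -m creep '0 0 1 0; 0 0 2 0; 0 0 3 0; 0 0 3 0'
python3 - <<'E'
from h import *
f=viewer.grab_frame("top"); c=proj(f,[.56,-.25,.12]).astype(int)
g=viewer.grab_frame("scene"); d=proj(g,[.56,-.25,.12]).astype(int)
a=[cv2.resize(F["img"][q[1]-50:q[1]+50,q[0]-50:q[0]+50],None,fx=4,fy=4) for F,q in((f,c),(g,d))]
cv2.imwrite("pics/s4.png",np.hstack(a))
E
```

```text
time_s: 9.6
tool_pos: [0.5325, -0.2963, 0.114]
orientation: [-0.031, 1.0, 0.001, -0.001]
wrist_force: [-0.0, -0.6, -0.4]
grip_width: -0.003
grasp_force: 0.0
```

View pics/s4.png

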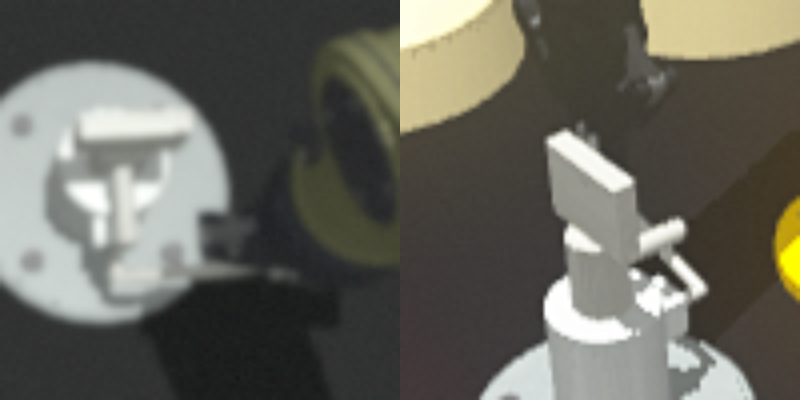

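The key arm has come down: in the scene half, only the stub from (705,290) to (640,220) shows. Post and peg are unchanged. I'll continue to the stop.

```bash
python3 -m creep '0 0 1 0; 0 0 2 0; 0 0 3 0; 0 0 3.5 0; 0 0 4 0; 0 0 4.3 0; 0 0 4.3 0'
```

```text
time_s: 10.58
tool_pos: [0.5331, -0.2962, 0.072]
orientation: [-0.031, 1.0, 0.0, -0.0]
wrist_force: [1.2, -1.6, 1.8]
grip_width: 0.0
grasp_force: 1.0
```

```bash
python3 -m creep '0 0 0.4 0; 0 0 0.4 0'; python3 -m creep '0 0 0.3 0; 0 0 0.3 0'
```

```text
time_s: 10.82
tool_pos: [0.5333, -0.2959, 0.0694]
orientation: [-0.031, 1.0, -0.0, 0.0]
wrist_force: [-2.1, -1.7, 10.7]
grip_width: 0.004
grasp_force: 5.5
time_s: 11.08
tool_pos: [0.5335, -0.2958, 0.0686]
orientation: [-0.031, 1.0, -0.001, 0.0]
wrist_force: [-6.6, -0.6, 26.4]
grip_width: -0.0
grasp_force: 12.7
```

The force rises steeply with little motion, so the key is at its stop. I'll lift off and check.

```bash
python3 -m creep '0 0 -2 0; 0 0 -6 0; 0 0 -11 0; 0 0 -16 0; 3 -4 -18 0; 6 -8 -18 0; 8 -12 -18 0; 8 -12 -18 0'
python3 - <<'E'
from h import *
f=viewer.grab_frame("top"); c=proj(f,[.56,-.25,.12]).astype(int)
g=viewer.grab_frame("scene"); d=proj(g,[.56,-.25,.12]).astype(int)
a=[cv2.resize(F["img"][q[1]-50:q[1]+50,q[0]-50:q[0]+50],None,fx=4,fy=4) for F,q in((f,c),(g,d))]
cv2.imwrite("pics/s5.png",np.hstack(a))
from fit import model
for k in (.8,.9,1.): 
    m=model([.591,-.205,.064,0,k]); print(k,*[((proj(F,m[n])-q+50)*4).round() for F,q in((f,c),(g,d)) for n in('elb','tip','peg')])
E
```

```text
time_s: 12.08
tool_pos: [0.4575, -0.4249, 0.2438]
orientation: [-0.027, 1.0, 0.0, -0.002]
wrist_force: [-1.1, 1.0, 0.2]
grip_width: 0.001
grasp_force: 0.0
0.8 [115. 275.] [338. 266.] [125. 242.] [296. 288.] [167. 189.] [276. 226.]
0.9 [115. 275.] [331. 269.] [125. 242.] [296. 288.] [170. 207.] [276. 226.]
1.0 [115. 275.] [323. 273.] [125. 242.] [296. 288.] [173. 226.] [276. 226.]
```

View pics/s5.png

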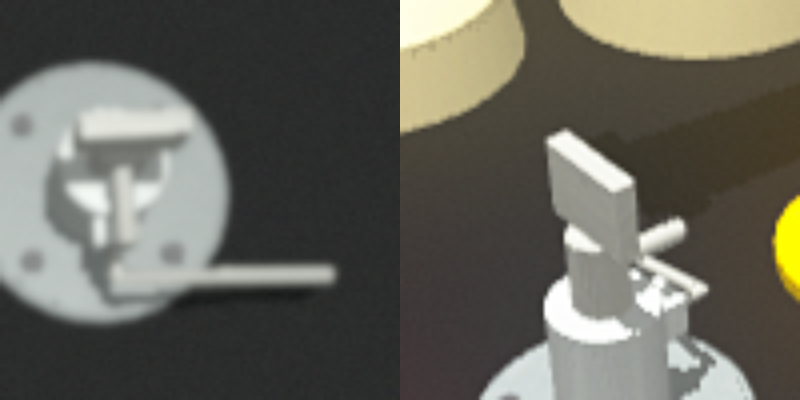

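The picture shows the peg tip at (124,240) and the key tip at (333,273). Both match the model at post 0 and key 1.0 once the known +8 px offset is allowed for. I'm handing the job in.

```bash
python3 -c "
from h import *
print(env.sign_off())"
```

```text
the job is handed in; nothing more can be done
None
```

I turned the short stand's post until its flat faced the setscrew, then pushed the hex key down to its stop; the final pictures agree with both, I never went near the tall stand, and the job is handed in (no verdict was returned).

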